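# Ingredients to their saucers

## Task

Set out the ingredients on their saucers: stand the small white and red tin in the wooden saucer, the salt shaker in the white one, the green-capped spice jar in the green one and the mustard jar in the yellow one. Set each down gently, upright and in the middle of its saucer, and leave the wide blue-green tin and the packet of butter where they are.

Things in the scene. Friction and masses are not known exactly. Their poses are not given: they have to be found in the camera images.
- small_tin: Loose round tin with a white and red label and a silver top, 57 mm across, 72 mm high: narrower and taller than the other tin. Grip at about 45 mm. About 0.18 kg. Origin at the centre of its underside, z up.
- salt_shaker: Loose clear salt shaker with white salt in it and a grey top, 90 mm high, round, 44 mm across up to 74 mm above its underside, the top 34 mm across. Its foot is uneven: it stands leaning by about 0.05 rad. Grip at about 50 mm. About 0.1 kg. Origin at the centre of its underside, z up.
- spice_jar: Loose round spice jar with a green screw cap and a red and white label, 106 mm high, 46 mm across; cap 45 mm across, from 85 mm above the underside up. Grip at 50 to 95 mm. About 0.11 kg. Origin at the centre of its underside, z up.
- mustard_jar: Loose round glass mustard jar, pale yellow inside, black label, silver lid; 88 mm high, 68 to 70 mm across (lid 63 mm). Grip across the body at about 55 mm. About 0.27 kg. Origin at the centre of its underside, z up.
- saucer_wood: Low round brown wood saucer, fixed to the worktop; 112 mm across over the rim, rim 10 mm high. Flat floor 4 mm above the worktop and about 86 mm across, wall 5 mm thick, flaring outwards. (All things stand clear of the microwave and cabinets, which hang 0.44 m above the worktop from x = 0.69 m back: do not swing the wrist out there.) Origin at the centre of its underside, z up.
- saucer_white: Low round white ceramic saucer, fixed to the worktop; 112 mm across over the rim, rim 10 mm high. Flat floor 4 mm above the worktop and about 86 mm across, wall 5 mm thick, flaring outwards. Origin at the centre of its underside, z up.
- saucer_green: Low round green saucer, fixed to the worktop; 112 mm across over the rim, rim 10 mm high. Flat floor 4 mm above the worktop and about 86 mm across, wall 5 mm thick, flaring outwards. Origin at the centre of its underside, z up.
- saucer_yellow: Low round yellow saucer, fixed to the worktop; 112 mm across over the rim, rim 10 mm high. Flat floor 4 mm above the worktop and about 86 mm across, wall 5 mm thick, flaring outwards. Origin at the centre of its underside, z up.
- wide_tin: Loose wide, low tin with a blue-green label, 75 mm across, 58 mm high. A bystander: not to be moved. Origin at the centre of its underside, z up.
- butter: Loose wrapped packet of butter, white with a green and blue top, 73 x 102 x 37 mm (x, y, z). A bystander: not to be moved. Origin at the centre of its underside, z up.

How it is judged:
By the outcome, as a careful person would: the job done as asked, in the order asked, and still so for the second after the job is handed in, with the robot touching nothing.
It also fails if it takes over 104 s, if anything falls off the work surface, if the arm or the gripper's body presses on something with over 40 N, if the wrist force passes 120 N, or if a joint passes its speed limit or range.

## Robot

A 7-joint arm with a two-finger parallel gripper is mounted at the origin on a cart in front of the work surface, level with it; the furniture and walls round the work are solid. World frame = base frame: x ahead of the robot, y to its left, z up, the work surface at z = 0. Lengths are in mm, angles in rad, forces in N, time in s.
With the tool pointing down it reaches from about 375 to 925 mm from the base axis. Payload 3.1 kg.
Tool frame: the origin (TCP) lies on the centre line of the jaws, within the pads' length; the fingertips stand 8 mm ahead of it and the grasp point (between the pads) lies 11 mm behind it; z points along the fingers, y is the line along which they close (so a half turn about z gives the same grasp; the last joint's range is limited). The gripper opens to 85 mm and grips with 20 to 120 N. Pads are 22 mm wide; open, the fingers measure 114 mm over their backs; the gripper's body (76 mm by 85 mm) begins 54 mm behind the grasp point. The pads swing forward as they close: fully open they stand 13 mm farther back than shut.
Start: joints at [-1.284, 0.383, 0.044, 1.598, -0.018, 1.161, -0.05], TCP at [243.971, 602.479, 239.269] pointing down, gripper open.
Joint ranges: [-2.61, 2.61], [-0.41, 2.15], [-1.48, 1.57], [0, 2.5], [-1.57, 4.71], [0.05, 1.97], [-2.85, 2.85]. Speed limits (rad/s): [2.79, 2.79, 3.14, 3.14, 3.14, 3.14, 3.14].

## Interface

Orientations are given as a 3x3 rotation matrix whose columns are the frame's x, y, z axes.
In Python, from rig import arm, cams gives the robot as it stands.
- The arm moves only by the tool carry_out, never from a script. Its argument "commands" is a list of rows, each a list of 5 numbers: the shift along the tool's x, y, z in cm, then the turn about the tool's z in degrees, then the closure, from 0 (fully open) to 1 (shut). A call has 1 to 12 rows; each row shifts and turns the commanded pose from where the row before left it, along the tool's axes as they then stand; what a row does not reach is not made up. A row lasts 1/10 s, in which the tool goes at most 50 mm and 8.59 degrees, less where a joint would pass 70% of its speed; a pose out of reach is approached as far as the arm can. A call is refused whole if a number of a shift passes 5 or a number of a turn 8.59, either way. A call with a gripper value outside its range is refused whole. The fingers move at their own pace and stop on an object; "force" is the grip in N (left out, the last holds). Time passes only in rows, so rows that do not move let the fingers close. It gives the time, the measured TCP pose, the force, the opening and the grip force at its end, in the units of the state.
- arm.sense(): the state, without advancing time (a new reading comes with each control period).
- cams.grab_frame(name): name is "scene" or "side" or "wrist"; returns (picture, depth): 384x512x3 uint8, red, green, blue; 384x512 float32, mm along the optical axis (not along the pixel's ray), 0 where there is no reading.
- cams.camera_info(name): a dict with "camera_matrix" (3x3 intrinsics, pixels), "xyz" and "orientation" of the camera in the world. Camera axes: x right, y down, z forward; pixel columns grow to the right and rows downward; lengths in mm; the calibration is good to about 2 mm. A picture is of the moment at which its call begins: read the wrist's pose just before it. camera_info takes no time and is no camera call; for the wrist camera it gives the pose at the moment of the call.
- arm.hand_in(): hands the job in; it is judged then, once.
Trained networks look in the newest picture that a camera, given by its name, has taken for a name from the list of things; names that differ only in an ending like _2 or _b are one class to them, and where a whole thing is asked for, a point or a joint stands for the part that bears it (a point fixed in the world has none). Each returns a list of dicts, best first, with "conf" (0 to 1); they miss things now and then, are a little off and sometimes report something else, mostly with a low value. They report only what shows in the picture. A call takes as long as a camera call.
- cams.recognise(camera, query): "xyz" ([x, y, z] in mm, in world coordinates, good to about 4 mm: the middle of the surface that is visible of it).
- cams.cut_out(camera, query): "region" (384x512 bool, what is visible of it).
The state is a dict: "time_s": time; "joint_positions": joint angles; "dq": joint speeds; "joint_efforts": joint torques, N m; "ee_pos": TCP position; "eef_rot": TCP orientation; "force": force on the tool from outside, world axes, zero at the start; "wrist_torque": the same for the moment, N m; "gripper_width": finger opening in mm; "grip_force": force on a finger pad.
Only numpy, scipy, OpenCV 4.12 (cv2) and the standard library are available. Lean on these libraries where they do the work, as an engineer would, in place of code of your own. Each camera call takes 0.05 s, during which the arm holds its last target. There are 200 camera calls.

## Working session

There is one attempt and no reset: what is moved stays moved. The work goes in short steps, Python scripts to look and compute and a tool call to move; the robot and the scene stay as the last step left them, time stands still between calls to the robot, and variables do not carry over. Pictures are saved under pics/ and viewed, at most 14 in all, crops included, and the job is handed in when it is done.

Besides the shell and the picture viewer there is one more tool, called after ">>>" by a JSON object that holds its "api" and its "payload". carry_out: Moves the arm, as the interface text tells. Its arguments: {"type":"object","properties":{"commands":{"type":"array"},"force":{"type":"number"}},"required":["commands"]}

```bash
ls; mkdir -p pics; cat > h.py <<'E'
from rig import arm, cams
import numpy as np, cv2
def pts(cam, mask, depth, info):
    K=np.array(info["camera_matrix"]);R=np.array(info["orientation"]);t=np.array(info["xyz"])
    v,u=np.nonzero(mask&(depth>0)); z=depth[v,u]
    c=np.stack([(u-K[0,2])/K[0,0]*z,(v-K[1,2])/K[1,1]*z,z],1)
    return c@R.T+t
E
python3 - <<'E'
from h import *
s=arm.sense();print({k:np.round(v,3).tolist() for k,v in s.items()})
names="small_tin salt_shaker spice_jar mustard_jar saucer_wood saucer_white saucer_green saucer_yellow wide_tin butter".split()
ims=[]
for c in("scene","side"):
    i=cams.camera_info(c);p,d=cams.grab_frame(c);ims.append(p)
    print(c,np.round(i["xyz"]),np.round(np.array(i["orientation"])[:,2],2))
    for n in names:
        r=cams.cut_out(c,n)[:2]
        for q in r:
            if q["conf"]<.3: continue
            P=pts(c,q["region"],d,i)
            if len(P)<5: continue
            v,u=np.nonzero(q["region"])
            lo,hi=np.percentile(P,2,0),np.percentile(P,98,0)
            (cc,rr)=cv2.minEnclosingCircle(P[(P>lo-5).all(1)&(P<hi+5).all(1)][:,:2].astype(np.float32))
            top=P[P[:,2]>hi[2]-6]
            print(n,round(q["conf"],2),"px",int(u.mean()),int(v.mean()),"lo",lo.round(),"hi",hi.round(),"circ",np.round(cc),round(rr),"topmid",((top.min(0)+top.max(0))/2).round())
cv2.imwrite("pics/a.png",cv2.cvtColor(np.vstack([cv2.resize(x,(400,300)) for x in ims]) if 0 else cv2.resize(ims[0],(800,600)),4))
cv2.imwrite("pics/b.png",cv2.cvtColor(cv2.resize(ims[1],(800,600)),4))
E
```

```text
pics
{'time_s': 0.0, 'joint_positions': [-1.284, 0.384, 0.044, 1.6, -0.018, 1.161, -0.05], 'dq': [-0.0, 0.002, -0.0, -0.0, -0.001, 0.001, 0.0], 'joint_efforts': [-0.0, -43.345, 1.025, -24.951, 0.011, 0.011, -0.0], 'ee_pos': [243.644, 601.591, 237.854], 'eef_rot': [[-0.927, 0.375, -0.001], [0.375, 0.927, -0.003], [-0.0, -0.003, -1.0]], 'force': [0.678, 0.376, -0.438], 'wrist_torque': [0.022, -0.023, 0.015], 'grip_force': 0.0, 'gripper_width': 85.079}
scene [-425. -604.  520.] [ 0.77  0.5  -0.39]
small_tin 0.73 px 273 205 lo [ 426. -122.    1.] hi [632.  35.  87.] circ [527. -56.] 122 topmid [ 429. -124.   86.]
small_tin 0.58 px 373 219 lo [ 536. -346.    5.] hi [ 601. -291.   71.] circ [ 565. -318.] 33 topmid [ 567. -317.   68.]
salt_shaker 0.54 px 224 186 lo [544. 149.   0.] hi [575. 184.  87.] circ [560. 167.] 21 topmid [564. 164.  85.]
spice_jar 0.61 px 162 185 lo [413. 294.   3.] hi [451. 331. 106.] circ [434. 314.] 24 topmid [435. 315. 104.]
mustard_jar 0.76 px 289 223 lo [ 388. -181.    9.] hi [ 446. -124.   88.] circ [ 419. -149.] 35 topmid [ 422. -149.   86.]
mustard_jar 0.36 
[... 1528 characters left out ...]
 [ 584. -181.   12.]
saucer_wood 0.36 px 270 212 lo [389. -48.   4.] hi [486.  57.  14.] circ [437.   4.] 57 topmid [437.   4.  12.]
saucer_white 0.62 px 273 236 lo [375. 103.   4.] hi [449. 207.  13.] circ [423. 154.] 56 topmid [415. 154.  11.]
saucer_green 0.81 px 270 212 lo [388. -49.   4.] hi [486.  57.  14.] circ [437.   4.] 58 topmid [438.   4.  12.]
saucer_yellow 0.76 px 226 206 lo [530. -67.   2.] hi [632.  37.  15.] circ [585. -24.] 65 topmid [582.  46.  49.]
wide_tin 0.54 px 284 162 lo [ 395. -388.   18.] hi [ 462. -168.   91.] circ [ 416. -278.] 112 topmid [ 414. -161.   91.]
butter 0.57 px 191 267 lo [540. 300.   3.] hi [622. 400.  41.] circ [580. 350.] 61 topmid [582. 348.  39.]
```

View pics/a.png

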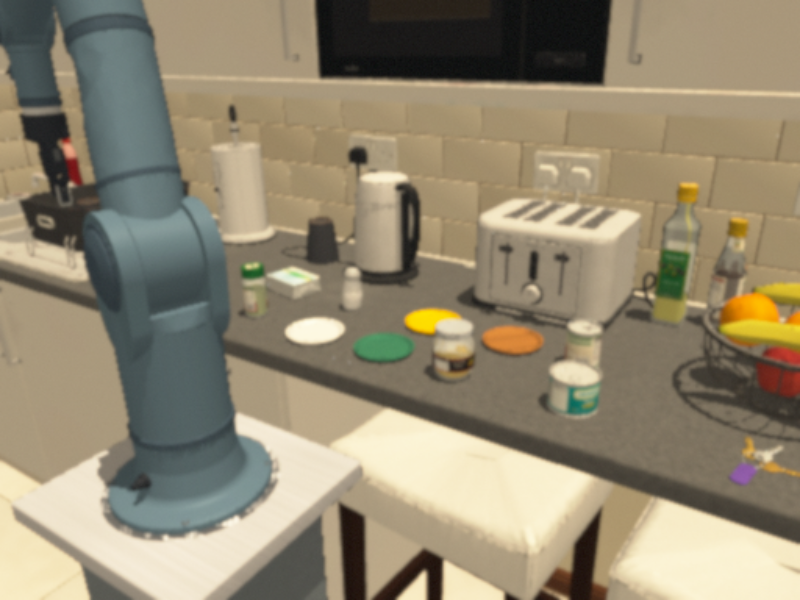

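View pics/b.png

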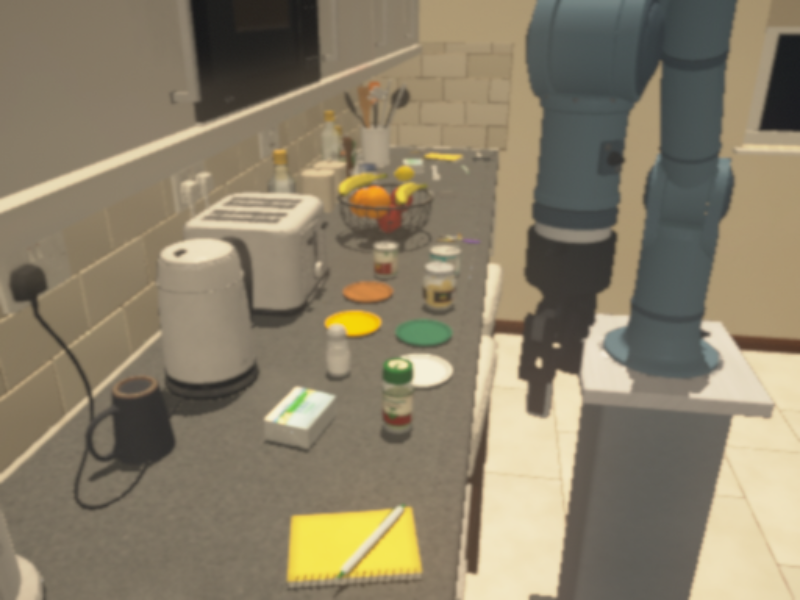

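The scene view (800x600 scale) shows, left to right: spice jar (253,290), butter (293,282), salt (352,290), white saucer (315,330), green (383,347), yellow (433,320), mustard (453,350), wood (513,340), small tin (583,345) and wide tin (575,390). The side view agrees. I'll square the tool to the world axes and head for the small tin.

>>> {"api": "carry_out", "payload": {"commands": [[0,0,0,-7.34,0],[0,0,0,-7.34,0],[0,0,0,-7.34,0],[-1.3,-3.9,0,0,0],[-1.3,-3.9,0,0,0],[-1.3,-3.9,0,0,0],[-1.3,-3.9,0,0,0],[-1.3,-3.9,0,0,0],[-1.3,-3.9,0,0,0],[-1.3,-3.9,0,0,0],[-1.3,-3.9,0,0,0],[-1.3,-3.9,0,0,0]]}}

```text
time_s: 2.3
ee_pos: [361.2, 249.9, 239.6]
eef_rot: [[-1.0, 0.0, 0.001], [0.0, 1.0, 0.001], [-0.001, 0.001, -1.0]]
force: [0.6, -0.3, -0.7]
gripper_width: 85.5
grip_force: 0.0
```

>>> {"api": "carry_out", "payload": {"commands": [[-1.3,-3.9,0,0,0],[-1.3,-3.9,0,0,0],[-1.3,-3.9,0,0,0],[-1.3,-3.9,0,0,0],[-1.3,-3.9,0,0,0],[-1.3,-3.9,0,0,0],[-1.3,-3.9,0,0,0],[-1.3,-3.9,0,0,0],[-1.3,-3.9,0,0,0],[-1.3,-3.9,0,0,0],[-1.3,-3.9,0,0,0],[0,0,0,0,0]]}}

```text
time_s: 3.5
ee_pos: [504.1, -184.9, 240.2]
eef_rot: [[-1.0, 0.01, 0.002], [0.01, 1.0, -0.006], [-0.002, -0.006, -1.0]]
force: [-0.5, -0.9, -0.6]
gripper_width: 85.4
grip_force: 0.0
```

```bash
cat >> h.py <<'E'
def look(names, save=None, cam="wrist", zmin=None):
    i=cams.camera_info(cam);s=arm.sense();p,d=cams.grab_frame(cam)
    print("t",s["time_s"],"tcp",np.round(s["ee_pos"],1),"cam",np.round(i["xyz"]),np.round(np.array(i["orientation"])[:,2],2))
    for n in names:
        for q in cams.cut_out(cam,n)[:2]:
            if q["conf"]<.35: continue
            P=pts(cam,q["region"],d,i)
            if len(P)<20: continue
            v,u=np.nonzero(q["region"])
            hi=np.percentile(P,98,0)
            T=P[P[:,2]>hi[2]-(5 if "saucer" not in n else 99)]
            lo2,hi2=np.percentile(T,1,0),np.percentile(T,99,0)
            cc,rr=cv2.minEnclosingCircle(T[((T>=lo2)&(T<=hi2)).all(1)][:,:2].astype(np.float32))
            print(n,round(q["conf"],2),"px",int(u.mean()),int(v.mean()),"lo",lo2.round(),"hi",hi2.round(),"mid",((lo2+hi2)/2).round(1),"circ",np.round(cc,1),round(rr,1))
    if save: cv2.imwrite("pics/"+save,cv2.cvtColor(p,4))
E
python3 -c "
from h import *
look(['small_tin','saucer_wood','mustard_jar','wide_tin','saucer_yellow'],'c.png')"
```

```text
t 3.5 tcp [ 504.1 -184.9  240.2] cam [ 428. -183.  375.] [ 0.3  -0.01 -0.95]
small_tin 0.8 px 132 222 lo [ 539. -344.   68.] hi [ 593. -290.   73.] mid [ 566.3 -317.    70.3] circ [ 567.  -317.5] 28.6
saucer_wood 0.91 px 259 222 lo [ 532. -234.    2.] hi [ 635. -132.   11.] mid [ 583.6 -182.9    6.8] circ [ 584.3 -182.8] 55.2
saucer_wood 0.38 px 299 78 lo [ 393. -180.   46.] hi [ 453. -119.   90.] mid [ 423.2 -149.4   68.1] circ [ 422.7 -150. ] 33.8
mustard_jar 0.73 px 298 78 lo [ 394. -176.   86.] hi [ 451. -119.   90.] mid [ 422.8 -147.3   88.3] circ [ 423.1 -147.4] 30.7
wide_tin 0.97 px 83 87 lo [ 394. -386.   54.] hi [ 464. -314.   59.] mid [ 429.2 -350.    56.5] circ [ 429.2 -349.7] 37.7
wide_tin 0.68 px 259 222 lo [ 530. -236.    6.] hi [ 637. -130.   12.] mid [ 583.8 -183.     8.8] circ [ 584.1 -182.8] 55.3
saucer_yellow 0.74 px 401 219 lo [528. -68.   2.] hi [632.  37.  11.] mid [580.  -15.8   6.7] circ [580.7 -15.4] 55.7
```

View pics/c.png

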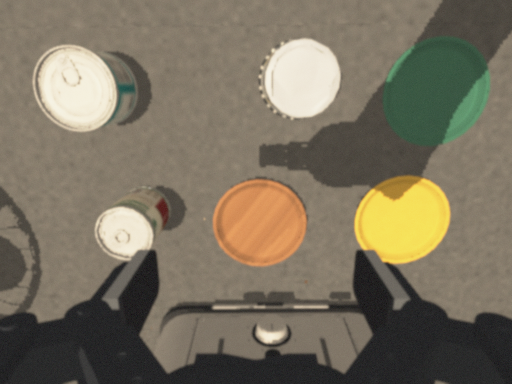

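The wrist view shows small tin at (132,230), wood saucer (259,222), mustard lid (300,78), yellow (402,219), green (437,90) and wide tin (85,87). All clear.

>>> {"api": "carry_out", "payload": {"commands": [[-1.56,-3.3,2.5,0,0],[-1.56,-3.3,2.5,0,0],[-1.56,-3.3,2.5,0,0],[-1.56,-3.3,2.5,0,0],[0,0,0,0,0],[0,0,0,0,0]]}}

```text
time_s: 4.4
ee_pos: [565.3, -308.7, 137.8]
eef_rot: [[-1.0, 0.0, -0.003], [0.0, 1.0, 0.001], [0.003, 0.001, -1.0]]
force: [0.5, -0.2, 0.6]
gripper_width: 85.4
grip_force: 0.0
```

```bash
python3 -c "
from h import *
look(['small_tin','saucer_wood'])"
```

```text
t 4.4 tcp [ 565.3 -308.7  137.8] cam [ 490. -309.  273.] [ 0.29  0.   -0.96]
small_tin 0.95 px 242 203 lo [ 540. -344.   68.] hi [ 593. -291.   73.] mid [ 566.5 -317.5   70.2] circ [ 566.7 -317.2] 28.5
saucer_wood 0.68 px 407 201 lo [ 532. -234.    3.] hi [ 634. -132.   11.] mid [ 583.1 -183.     6.9] circ [ 584.6 -183. ] 55.5
```

>>> {"api": "carry_out", "payload": {"commands": [[-0.14,-0.86,0,0,0],[0,0,2.5,0,0],[0,0,2.5,0,0],[0,0,2.5,0,0],[0,0,1.9,0,0],[0,0,1.0,0,0],[0,0,0,0,0],[0,0,0,0,0.3],[0,0,0,0,0.6],[0,0,0,0,1],[0,0,0,0,1],[0,0,0,0,1]], "force": 30}}

```text
time_s: 5.75
ee_pos: [568.6, -318.9, 37.0]
eef_rot: [[-1.0, 0.0, 0.003], [0.0, 1.0, -0.001], [-0.003, -0.001, -1.0]]
force: [-0.0, 0.4, 5.9]
gripper_width: 56.5
grip_force: 32.6
```

>>> {"api": "carry_out", "payload": {"commands": [[0,0,0,0,1],[0,0,0,0,1]]}}

```text
time_s: 5.95
ee_pos: [568.7, -319.0, 37.0]
eef_rot: [[-1.0, 0.0, 0.003], [0.0, 1.0, -0.001], [-0.003, -0.001, -1.0]]
force: [-1.2, 0.6, 5.7]
gripper_width: 56.7
grip_force: 32.5
```

>>> {"api": "carry_out", "payload": {"commands": [[0,0,-1,0,1],[0,0,-2,0,1],[0,0,-2,0,1],[-0.28,2.0,0,0,1],[-0.29,2.9,0,0,1],[-0.29,2.9,0,0,1],[-0.29,2.9,0,0,1],[-0.29,1.9,0,0,1],[-0.29,1.0,0,0,1],[0,0,0,0,1],[0,0,0,0,1],[0,0,0,0,1]]}}

```text
time_s: 7.15
ee_pos: [584.0, -184.8, 85.5]
eef_rot: [[-1.0, 0.003, -0.0], [0.003, 1.0, -0.002], [0.0, -0.002, -1.0]]
force: [0.7, -0.6, -1.4]
gripper_width: 56.7
grip_force: 32.6
```

```bash
python3 -c "
from h import *
look(['small_tin','saucer_wood'],'d.png')"
```

```text
t 7.15 tcp [ 584.  -184.8   85.5] cam [ 508. -184.  220.] [ 0.3  -0.   -0.96]
small_tin 0.58 px 255 276 lo [ 555. -211.  116.] hi [ 605. -158.  121.] mid [ 579.8 -184.6  118.6] circ [ 582.5 -184.6] 28.8
saucer_wood 0.89 px 260 173 lo [ 531. -235.    3.] hi [ 606. -130.   11.] mid [ 568.8 -182.8    7.1] circ [ 583.8 -182.9] 55.1
```

View pics/d.png

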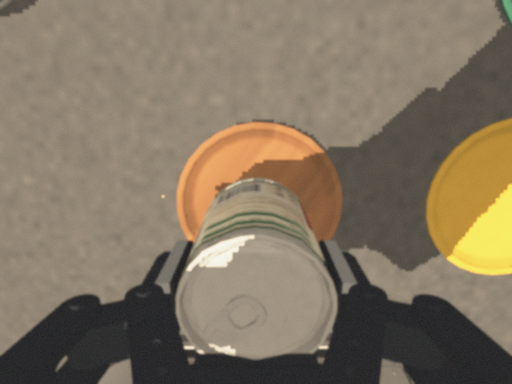

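The held tin hangs upright over the wood saucer (top at about 255,300), about 2 mm short. I'll correct that and lower.

>>> {"api": "carry_out", "payload": {"commands": [[-0.15,0.17,1,0,1],[0,0,1.3,0,1],[0,0,1.0,0,1],[0,0,0.5,0,1],[0,0,0.2,0,1],[0,0,0,0,1],[0,0,0,0,1]]}}

```text
time_s: 8.0
ee_pos: [586.6, -180.8, 45.6]
eef_rot: [[-1.0, 0.001, 0.001], [0.001, 1.0, -0.0], [-0.001, -0.0, -1.0]]
force: [0.6, 0.3, -2.3]
gripper_width: 56.8
grip_force: 32.6
```

>>> {"api": "carry_out", "payload": {"commands": [[0,0,0.15,0,1],[0,0,0.15,0,1],[0,0,0,0,1],[0,0,0,0,1]]}}

```text
time_s: 8.4
ee_pos: [586.2, -180.5, 42.3]
eef_rot: [[-1.0, 0.0, 0.0], [0.0, 1.0, 0.0], [-0.0, 0.0, -1.0]]
force: [-0.5, -0.1, -2.2]
gripper_width: 56.5
grip_force: 32.6
```

>>> {"api": "carry_out", "payload": {"commands": [[0.06,-0.22,0,0,1],[0,0,0.08,0,1],[0,0,0.08,0,1],[0,0,0,0,1],[0,0,0,0,1]]}}

```text
time_s: 8.9
ee_pos: [585.6, -183.2, 41.0]
eef_rot: [[-1.0, 0.001, 0.0], [0.001, 1.0, -0.0], [-0.0, -0.0, -1.0]]
force: [-0.7, -0.3, 0.9]
gripper_width: 56.5
grip_force: 32.8
```

>>> {"api": "carry_out", "payload": {"commands": [[0,0,0.03,0,1],[0,0,0,0,0.5],[0,0,0,0,0.2],[0,0,0,0,0],[0,0,0,0,0],[0,0,-1,0,0],[0,0,-2,0,0],[0,0,-3,0,0],[0,0,-3,0,0],[0,0,-3,0,0],[0,0,0,0,0]]}}

```text
time_s: 10.0
ee_pos: [589.3, -184.5, 166.2]
eef_rot: [[-1.0, 0.001, 0.01], [0.001, 1.0, -0.002], [-0.01, -0.002, -1.0]]
force: [-0.1, -0.7, -0.1]
gripper_width: 85.3
grip_force: 0.0
```

```bash
python3 -c "
from h import *
look(['small_tin','saucer_wood'])"
```

```text
t 10.0 tcp [ 589.3 -184.5  166.2] cam [ 512. -184.  300.] [ 0.31 -0.   -0.95]
small_tin 0.88 px 257 182 lo [ 557. -210.   72.] hi [ 611. -157.   77.] mid [ 583.8 -183.2   74.2] circ [ 584.  -183.2] 28.6
saucer_wood 0.91 px 257 147 lo [ 531. -235.    3.] hi [ 623. -131.   11.] mid [ 576.9 -183.1    7.1] circ [ 584.1 -182.7] 55.2
```

>>> {"api": "carry_out", "payload": {"commands": [[0.85,3.95,-0.75,0,0],[0.85,3.95,-0.75,0,0],[0.85,3.95,-0.75,0,0],[0.85,3.95,-0.75,0,0],[0.85,3.95,-0.75,0,0],[0.85,3.95,-0.75,0,0],[0.85,3.95,-0.75,0,0],[0.85,3.95,-0.75,0,0],[0,0,0,0,0],[0,0,0,0,0]]}}

```text
time_s: 11.15
ee_pos: [516.5, 134.7, 219.1]
eef_rot: [[-1.0, -0.004, -0.002], [-0.004, 1.0, -0.001], [0.002, -0.001, -1.0]]
force: [-0.3, -0.2, 0.2]
gripper_width: 85.5
grip_force: 0.0
```

```bash
python3 -c "
from h import *
look(['salt_shaker','saucer_white','saucer_green','butter','spice_jar'],'e.png')"
```

```text
t 11.15 tcp [516.5 134.7 219.1] cam [441. 135. 354.] [ 0.29 -0.   -0.96]
salt_shaker 0.81 px 291 220 lo [555. 156.  84.] hi [579. 182.  90.] mid [566.9 168.9  87.3] circ [567.1 168.8] 14.0
saucer_white 0.71 px 276 68 lo [374. 102.   3.] hi [477. 205.  12.] mid [425.4 153.7   7.1] circ [425.4 153.9] 55.4
saucer_green 0.8 px 121 80 lo [385. -49.   3.] hi [488.  54.  11.] mid [436.6   2.9   7.1] circ [437.3   2.7] 55.2
butter 0.62 px 451 224 lo [541. 293.  34.] hi [620. 393.  38.] mid [580.4 342.9  36.3] circ [581.3 344.8] 56.7
spice_jar 0.58 px 469 85 lo [419. 296. 102.] hi [460. 318. 108.] mid [439.3 307.3 104.9] circ [439.3 312.9] 20.9
```

View pics/e.png

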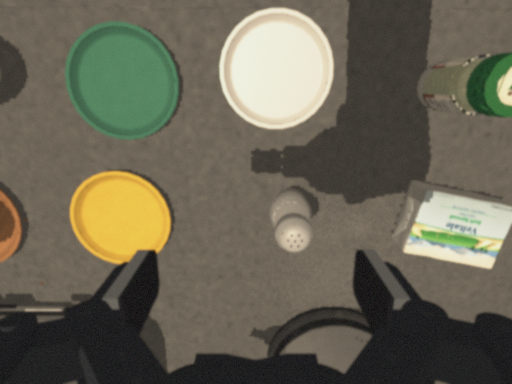

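The salt shaker's top is at (293,237), leaning a bit; the white saucer is at (276,68), the kettle base at (335,350), the butter at (455,225) and the spice jar at right. I'll fit the shaker's axis.

```bash
cat >> h.py <<'E'
from scipy.optimize import least_squares
def axis(cam,name,r,z0,z1):
    i=cams.camera_info(cam);p,d=cams.grab_frame(cam);q=cams.cut_out(cam,name)[0]
    m=cv2.erode(q["region"].astype(np.uint8),np.ones((3,3)))>0
    P=pts(cam,m,d,i);P=P[(P[:,2]>z0)&(P[:,2]<z1)];c=np.median(P[:,:2],0);P=P[np.hypot(*(P[:,:2]-c).T)<40]
    zm=(z0+z1)/2
    f=lambda a:np.hypot(P[:,0]-a[0]-a[2]*(P[:,2]-zm),P[:,1]-a[1]-a[3]*(P[:,2]-zm))-r
    v=c-np.array(i["xyz"])[:2];v/=np.linalg.norm(v)
    s=least_squares(f,[*(c+v*r*.7),0,0],loss="soft_l1")
    print(cam,name,q["conf"],len(P),"at z",zm,np.round(s.x,3),"rms",round(float(np.std(f(s.x))),2))
E
python3 -c "
from h import *
for c in('wrist','scene','side'): axis(c,'salt_shaker',22,8,68)"
```

```text
wrist salt_shaker 0.6 819 at z 38.0 [5.68627e+02 1.70641e+02 1.66000e-01 1.00000e-02] rms 1.0
scene salt_shaker 0.59 149 at z 38.0 [ 5.69444e+02  1.71108e+02  1.07000e-01 -3.00000e-03] rms 2.6
side salt_shaker 0.61 257 at z 38.0 [ 5.67140e+02  1.67992e+02  4.20000e-02 -1.05000e-01] rms 2.16
```

>>> {"api": "carry_out", "payload": {"commands": [[-1.7,1.16,3.0,0,0],[-1.7,1.16,3.0,0,0],[-1.7,1.16,2.6,0,0],[0,0,0,0,0],[0,0,0,0,0]]}}

```text
time_s: 12.25
ee_pos: [568.3, 167.8, 133.7]
eef_rot: [[-1.0, -0.0, -0.002], [-0.0, 1.0, -0.002], [0.002, -0.002, -1.0]]
force: [0.2, -0.2, 1.0]
gripper_width: 85.3
grip_force: 0.0
```

```bash
python3 -c "
from h import *
look(['salt_shaker']);axis('wrist','salt_shaker',22,20,68)"
```

```text
t 12.25 tcp [568.3 167.8 133.7] cam [492. 168. 269.] [ 0.29 -0.   -0.96]
wrist salt_shaker 0.93 1288 at z 44.0 [ 5.69538e+02  1.70055e+02  1.97000e-01 -5.00000e-02] rms 0.86
```

>>> {"api": "carry_out", "payload": {"commands": [[0,0.18,2.0,0,0],[0,0,2.5,0,0],[0,0,2.5,0,0],[0,0,1.5,0,0],[0,0,1.0,0,0],[0,0,0,0,0],[0,0,0,0,0.4],[0,0,0,0,0.7],[0,0,0,0,1],[0,0,0,0,1],[0,0,0,0,1],[0,0,0,0,1]], "force": 25}}

```text
time_s: 13.65
ee_pos: [569.9, 170.2, 40.7]
eef_rot: [[-1.0, 0.001, 0.002], [0.001, 1.0, 0.001], [-0.002, 0.001, -1.0]]
force: [0.3, 0.3, 6.0]
gripper_width: 39.2
grip_force: 25.2
```

>>> {"api": "carry_out", "payload": {"commands": [[0,0,0,0,1],[0,0,0,0,1],[0,0,0,0,1]]}}

```text
time_s: 13.95
ee_pos: [569.9, 170.2, 40.7]
eef_rot: [[-1.0, 0.001, 0.002], [0.001, 1.0, 0.001], [-0.002, 0.001, -1.0]]
force: [-2.0, 0.2, 6.7]
gripper_width: 38.8
grip_force: 25.2
```

```bash
python3 -c "
from h import *
look(['salt_shaker'],'f.png')
P,d=cams.grab_frame('side');cv2.imwrite('pics/g.png',cv2.cvtColor(cv2.resize(P[160:280,140:300],(800,600),interpolation=2),4))"
```

```text
t 13.95 tcp [569.9 170.2  40.7] cam [493. 170. 175.] [ 0.3   0.   -0.95]
salt_shaker 0.91 px 253 276 lo [555. 156.  84.] hi [578. 181.  90.] mid [566.4 168.7  87.1] circ [567.3 168.7] 13.9
```

View pics/f.png

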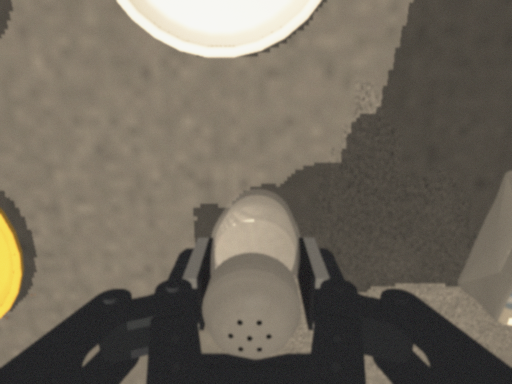

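View pics/g.png

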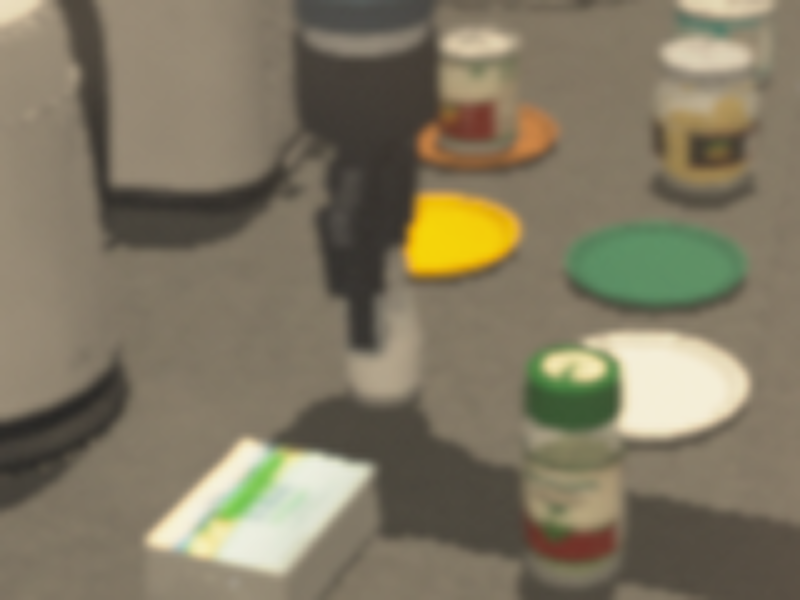

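The wrist view shows the grip astride the shaker (top about 250,305), with the body tapering slightly. In the side crop the finger (365,320) sits on the shaker (385,350). Top unmoved at (567,169). Lifting.

>>> {"api": "carry_out", "payload": {"commands": [[0,0,-1,0,1],[0,0,-2,0,1],[0,0,-2,0,1],[1.6,-0.2,0,0,1],[2.8,-0.3,0,0,1],[2.8,-0.3,0,0,1],[2.8,-0.3,0,0,1],[2.5,-0.3,0,0,1],[1.6,-0.1,0,0,1],[0,0,0,0,1],[0,0,0,0,1],[0,0,0,0,1]]}}

```text
time_s: 15.3
ee_pos: [429.4, 155.2, 89.9]
eef_rot: [[-1.0, 0.001, 0.002], [0.001, 1.0, 0.0], [-0.002, 0.0, -1.0]]
force: [0.5, 0.9, -0.7]
gripper_width: 39.1
grip_force: 25.3
```

```bash
python3 -c "
from h import *
look(['salt_shaker','saucer_white'])
for c,a in(('scene',(140,100)),('side',(150,110))):
  P,d=cams.grab_frame(c)
  r=cams.cut_out(c,'salt_shaker')[0];i=cams.camera_info(c)
  Q=pts(c,cv2.erode(r['region'].astype(np.uint8),np.ones((2,2)))>0,d,i)
  print(c,r['conf'],len(Q))
  for z in range(50,150,15):
    q=Q[(Q[:,2]>=z)&(Q[:,2]<z+15)]
    if len(q)>4: print(z,np.percentile(q,5,0).round(),np.percentile(q,95,0).round())
  v,u=np.nonzero(r['region']);a,b=int(u.mean()),int(v.mean());im=P[max(b-45,0):b+45,max(a-60,0):a+60]
  cv2.imwrite('pics/h_%s.png'%c,cv2.cvtColor(cv2.resize(im,(400,300),interpolation=2),4))
cv2.imwrite('pics/h.png',np.hstack([cv2.imread('pics/h_scene.png'),cv2.imread('pics/h_side.png')]))"
```

```text
t 15.3 tcp [429.4 155.2  89.9] cam [353. 155. 225.] [ 0.3   0.   -0.95]
salt_shaker 0.6 px 253 276 lo [414. 141. 134.] hi [437. 166. 139.] mid [425.7 153.7 136.3] circ [426.  153.8] 14.1
saucer_white 0.56 px 252 174 lo [373. 102.   3.] hi [454. 206.  11.] mid [413.6 154.1   7. ] circ [425.6 154.2] 55.4
scene 0.51 210
50 [406. 135.  53.] [432. 148.  65.]
65 [404. 133.  66.] [426. 153.  79.]
80 [404. 136.  81.] [417. 152.  94.]
95 [408. 141.  96.] [416. 153. 109.]
110 [409. 140. 111.] [418. 154. 124.]
125 [411. 142. 126.] [421. 152. 134.]
side 0.81 180
50 [405. 161.  55.] [437. 177.  65.]
65 [406. 162.  65.] [436. 177.  79.]
80 [405. 157.  80.] [418. 176.  94.]
95 [408. 156.  96.] [415. 174. 109.]
110 [411. 159. 111.] [413. 164. 119.]
```

View pics/h.png

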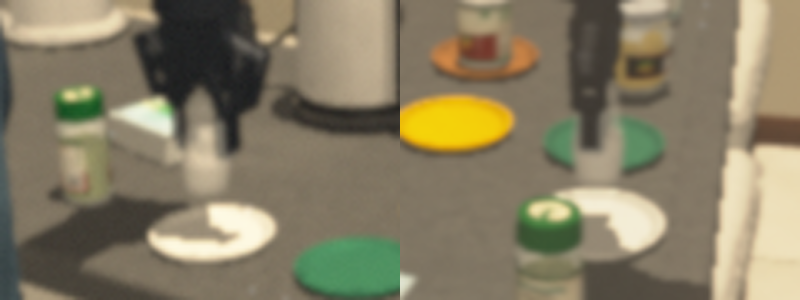

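The shaker is held over the white saucer in both views (scene 205,165; side 600,150), nearly centred. Lowering.

>>> {"api": "carry_out", "payload": {"commands": [[-0.1,0,1,0,1],[0,0,1.3,0,1],[0,0,1.0,0,1],[0,0,0.6,0,1],[0,0,0.2,0,1],[0,0,0,0,1],[0,0,0,0,1]]}}

```text
time_s: 16.35
ee_pos: [429.1, 155.0, 48.5]
eef_rot: [[-1.0, 0.0, 0.0], [0.0, 1.0, 0.0], [-0.0, 0.0, -1.0]]
force: [0.3, -0.0, -1.2]
gripper_width: 39.2
grip_force: 25.3
```

>>> {"api": "carry_out", "payload": {"commands": [[0,0,0.1,0,1],[0,0,0.1,0,1],[0,0,0.1,0,1],[0,0,0,0,1]]}}

```text
time_s: 16.75
ee_pos: [428.7, 154.9, 45.4]
eef_rot: [[-1.0, 0.0, -0.0], [0.0, 1.0, 0.0], [0.0, 0.0, -1.0]]
force: [-1.0, 0.1, -1.8]
gripper_width: 39.1
grip_force: 25.3
```

>>> {"api": "carry_out", "payload": {"commands": [[-0.1,0,0.07,0,1],[0,0,0.06,0,1],[0,0,0,0,1],[0,0,0,0,1]]}}

```text
time_s: 17.15
ee_pos: [430.0, 154.9, 44.6]
eef_rot: [[-1.0, 0.001, -0.0], [0.001, 1.0, 0.0], [0.0, 0.0, -1.0]]
force: [-1.6, -0.4, 5.5]
gripper_width: 39.2
grip_force: 26.2
```

>>> {"api": "carry_out", "payload": {"commands": [[0,0,0,0,0.5],[0,0,0,0,0.2],[0,0,0,0,0],[0,0,0,0,0],[0,0,-1,0,0],[0,0,-2.5,0,0],[0,0,-3,0,0],[0,0,-3.5,0,0],[0,0,-3.5,0,0],[0,0,-2,0,0],[0,0,0,0,0]]}}

```text
time_s: 18.25
ee_pos: [432.4, 156.0, 202.9]
eef_rot: [[-1.0, 0.001, 0.006], [0.001, 1.0, 0.006], [-0.006, 0.006, -1.0]]
force: [-0.5, 0.9, -0.1]
gripper_width: 84.8
grip_force: 0.0
```

```bash
python3 -c "
from h import *
look(['salt_shaker','saucer_white','spice_jar'],'i.png')"
```

```text
t 18.25 tcp [432.4 156.  202.9] cam [355. 155. 337.] [ 0.3   0.   -0.95]
salt_shaker 0.68 px 252 169 lo [415. 141.  89.] hi [440. 165.  94.] mid [427.6 153.1  91.4] circ [427.5 153.1] 13.9
saucer_white 0.87 px 252 150 lo [373. 102.   3.] hi [477. 206.  11.] mid [425.2 153.7   7.1] circ [425.9 154.1] 55.4
saucer_white 0.38 px 443 285 lo [524. 292.   0.] hi [597. 399.  59.] mid [560.4 345.2  29.5] circ [567.8 346.3] 54.0
spice_jar 0.75 px 449 187 lo [417. 297. 102.] hi [459. 339. 107.] mid [437.8 318.1 104.9] circ [438.2 318.8] 23.0
```

View pics/i.png

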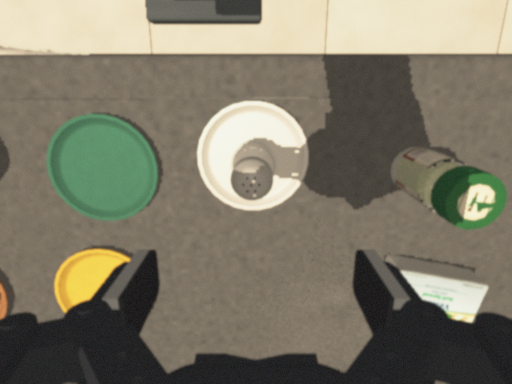

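The salt stands in the white saucer: foot at about (252,145), top (252,180), saucer centre (252,155). Next, the spice jar at (438,318).

>>> {"api": "carry_out", "payload": {"commands": [[-0.1,3.0,0,0,0],[-0.1,4.2,0,0,0],[-0.1,4.2,1.0,0,0],[-0.1,3.2,1.5,0,0],[-0.1,1.6,1.5,0,0],[0,0,0,0,0],[0,0,0,0,0]]}}

```text
time_s: 19.15
ee_pos: [434.1, 315.2, 157.6]
eef_rot: [[-1.0, 0.001, -0.002], [0.001, 1.0, -0.004], [0.002, -0.004, -1.0]]
force: [0.6, -0.0, -0.2]
gripper_width: 85.7
grip_force: 0.0
```

```bash
python3 -c "
from h import *
look(['spice_jar','butter'])"
```

```text
t 19.15 tcp [434.1 315.2 157.6] cam [358. 316. 293.] [ 0.29 -0.   -0.96]
spice_jar 0.83 px 261 209 lo [417. 298. 103.] hi [459. 339. 107.] mid [437.8 318.8 105.2] circ [438.5 318.6] 22.6
butter 0.92 px 287 321 lo [540. 295.  34.] hi [606. 396.  38.] mid [573.2 345.5  35.9] circ [576.7 345.6] 54.0
```

>>> {"api": "carry_out", "payload": {"commands": [[-0.4,0.34,1.5,0,0],[0,0,2.5,0,0],[0,0,2.5,0,0],[0,0,2.0,0,0],[0,0,1.4,0,0],[0,0,0,0,0],[0,0,0,0,0.4],[0,0,0,0,0.7],[0,0,0,0,1],[0,0,0,0,1],[0,0,0,0,1],[0,0,0,0,1]], "force": 25}}

```text
time_s: 20.5
ee_pos: [440.0, 320.6, 61.4]
eef_rot: [[-1.0, 0.001, 0.002], [0.001, 1.0, 0.001], [-0.002, 0.001, -1.0]]
force: [-0.6, -0.9, 6.4]
gripper_width: 45.2
grip_force: 25.0
```

>>> {"api": "carry_out", "payload": {"commands": [[0,0,0,0,1],[0,0,0,0,1],[0,0,0,0,1]]}}

```text
time_s: 20.8
ee_pos: [440.0, 320.6, 61.4]
eef_rot: [[-1.0, 0.001, 0.002], [0.001, 1.0, 0.001], [-0.002, 0.001, -1.0]]
force: [-0.4, -1.2, 6.1]
gripper_width: 45.0
grip_force: 25.0
```

>>> {"api": "carry_out", "payload": {"commands": [[0,0,-1,0,1],[0,0,-3,0,1],[0,0,-4,0,1],[0,0,-4,0,1],[0,-1.5,-2.5,0,1],[0,-3.5,0,0,1],[0,-4.5,0,0,1],[0,-4.5,0,0,1],[0,-4.5,0,0,1],[0,-4.5,0,0,1],[0,-4,0,0,1],[0,-3,0,0,1]]}}

```text
time_s: 22.0
ee_pos: [437.9, 17.4, 205.1]
eef_rot: [[-1.0, 0.003, -0.0], [0.003, 1.0, 0.001], [0.0, 0.001, -1.0]]
force: [-0.1, 0.9, -1.4]
gripper_width: 44.8
grip_force: 25.9
```

>>> {"api": "carry_out", "payload": {"commands": [[0.1,-1.5,0,0,1],[0,0,0,0,1],[0,0,3,0,1],[0,0,3,0,1],[0,0,2,0,1],[0,0,1,0,1],[0,0,0,0,1],[0,0,0,0,1]]}}

```text
time_s: 22.8
ee_pos: [438.4, 6.3, 115.6]
eef_rot: [[-1.0, -0.001, 0.001], [-0.001, 1.0, 0.0], [-0.001, 0.0, -1.0]]
force: [-0.3, -0.4, -0.3]
gripper_width: 44.9
grip_force: 25.9
```

```bash
python3 -c "
from h import *
look(['spice_jar','saucer_green','salt_shaker'],'j.png')"
```

```text
t 22.8 tcp [438.4   6.3 115.6] cam [362.   6. 250.] [ 0.3   0.   -0.96]
spice_jar 0.92 px 255 278 lo [415. -14. 157.] hi [448.  27. 162.] mid [431.4   6.5 159.3] circ [436.3   6.9] 22.4
saucer_green 0.84 px 249 168 lo [384. -50.   3.] hi [470.  55.  11.] mid [426.9   2.6   7. ] circ [437.4   2.7] 55.5
salt_shaker 0.57 px 475 188 lo [417. 136.  81.] hi [441. 145.  88.] mid [429.1 140.4  84.9] circ [429.1 142.6] 12.5
```

View pics/j.png

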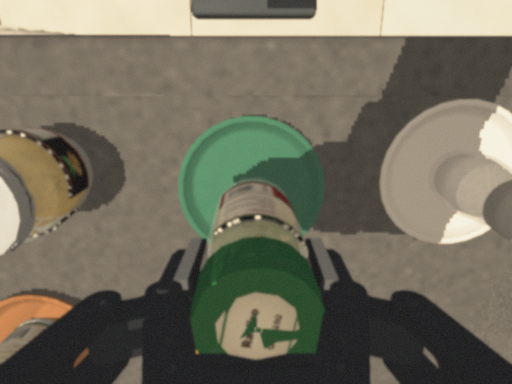

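The jar hangs upright over the green saucer (255,290), 4 mm too far in +y. Correcting and lowering.

>>> {"api": "carry_out", "payload": {"commands": [[0,-0.4,1,0,1],[0,0,1.5,0,1],[0,0,1.2,0,1],[0,0,0.6,0,1],[0,0,0.3,0,1],[0,0,0,0,1],[0,0,0,0,1]]}}

```text
time_s: 23.7
ee_pos: [438.2, 1.4, 69.6]
eef_rot: [[-1.0, 0.0, 0.001], [0.0, 1.0, 0.0], [-0.001, 0.0, -1.0]]
force: [-1.9, 0.5, -1.5]
gripper_width: 44.5
grip_force: 25.9
```

>>> {"api": "carry_out", "payload": {"commands": [[0,0,0.1,0,1],[0,0,0.1,0,1],[0,0,0.08,0,1],[0,0,0,0,1]]}}

```text
time_s: 24.1
ee_pos: [437.6, 1.3, 66.2]
eef_rot: [[-1.0, 0.0, -0.0], [0.0, 1.0, 0.0], [0.0, 0.0, -1.0]]
force: [-0.3, 0.7, -1.4]
gripper_width: 44.6
grip_force: 25.9
```

>>> {"api": "carry_out", "payload": {"commands": [[-0.05,0.1,0,0,1],[0,0,0.06,0,1],[0,0,0.06,0,1],[0,0,0,0,1],[0,0,0,0,1]]}}

```text
time_s: 24.6
ee_pos: [438.6, 2.4, 65.4]
eef_rot: [[-1.0, 0.001, 0.0], [0.001, 1.0, 0.0], [-0.0, 0.0, -1.0]]
force: [-0.3, 0.2, 3.6]
gripper_width: 45.3
grip_force: 25.7
```

>>> {"api": "carry_out", "payload": {"commands": [[0,0,0,0,0.5],[0,0,0,0,0.2],[0,0,0,0,0],[0,0,0,0,0],[0,0,-1,0,0],[0,0,-2.5,0,0],[0,0,-3,0,0],[0,0,-3.5,0,0],[0,0,-3,0,0],[0,0,-1,0,0],[0,0,0,0,0],[0,0,0,0,0]]}}

```text
time_s: 25.8
ee_pos: [437.4, 2.4, 204.3]
eef_rot: [[-1.0, 0.0, -0.001], [0.0, 1.0, 0.0], [0.001, 0.0, -1.0]]
force: [0.1, 0.3, -0.0]
gripper_width: 85.4
grip_force: 0.0
```

```bash
python3 -c "
from h import *
look(['spice_jar','saucer_green','mustard_jar'])"
```

```text
t 25.8 tcp [437.4   2.4 204.3] cam [361.   2. 339.] [ 0.29 -0.   -0.96]
spice_jar 0.68 px 253 185 lo [416. -20. 107.] hi [457.  21. 111.] mid [436.2   0.7 109.4] circ [436.7   0.6] 22.2
saucer_green 0.92 px 257 151 lo [384. -50.   0.] hi [477.  56.  12.] mid [430.6   3.    6.1] circ [438.8   2.9] 56.9
mustard_jar 0.62 px 79 161 lo [ 394. -175.   85.] hi [ 451. -117.   90.] mid [ 422.4 -146.    87.6] circ [ 423.5 -146.4] 31.3
```

>>> {"api": "carry_out", "payload": {"commands": [[0.3,-3.0,0,0,0],[0.3,-4.2,0,0,0],[0.3,-4.0,1.0,0,0],[0.3,-2.5,2,0,0],[0.2,-1.2,2,0,0],[0,0,1,0,0],[0,0,0,0,0],[0,0,0,0,0]]}}

```text
time_s: 26.8
ee_pos: [423.7, -146.8, 144.7]
eef_rot: [[-1.0, 0.0, -0.002], [0.0, 1.0, -0.001], [0.002, -0.001, -1.0]]
force: [0.6, 0.3, 0.3]
gripper_width: 85.3
grip_force: 0.0
```

```bash
python3 -c "
from h import *
look(['mustard_jar'],'k.png');axis('wrist','mustard_jar',34.5,25,65)"
```

```text
t 26.8 tcp [ 423.7 -146.8  144.7] cam [ 348. -147.  280.] [ 0.29 -0.   -0.96]
mustard_jar 0.64 px 255 202 lo [ 393. -176.   86.] hi [ 451. -119.   90.] mid [ 422.2 -147.2   87.8] circ [ 422.7 -147.1] 30.9
wrist mustard_jar 0.66 1227 at z 45.0 [ 4.22406e+02 -1.47337e+02  1.79000e-01  1.40000e-02] rms 0.84
```

View pics/k.png

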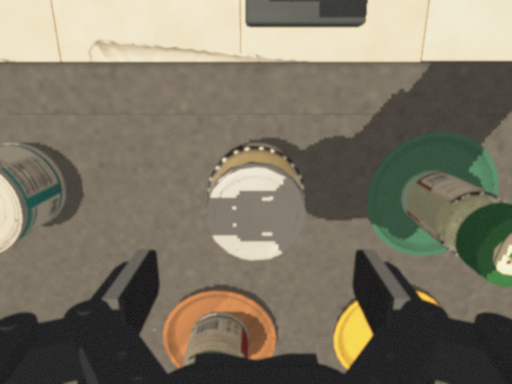

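The mustard lid is centred between the jaws at (257,212); the neighbours are clear.

>>> {"api": "carry_out", "payload": {"commands": [[0,-0.04,1.5,0,0],[0,0,2,0,0],[0,0,1,0,0],[0,0,0.3,0,0],[0,0,0,0,0],[0,0,0,0,0]]}}

```text
time_s: 27.6
ee_pos: [424.8, -147.3, 97.8]
eef_rot: [[-1.0, 0.0, 0.001], [0.0, 1.0, -0.0], [-0.001, -0.0, -1.0]]
force: [-0.2, -0.6, 0.9]
gripper_width: 85.7
grip_force: 0.0
```

>>> {"api": "carry_out", "payload": {"commands": [[0.1,0,1,0,0],[0,0,1.6,0,0],[0,0,1.6,0,0],[0,0,1.0,0,0],[0,0,0.2,0,0],[0,0,0,0,0],[0,0,0,0,0.2],[0,0,0,0,0.4],[0,0,0,0,1],[0,0,0,0,1],[0,0,0,0,1],[0,0,0,0,1]], "force": 35}}

```text
time_s: 28.8
ee_pos: [423.8, -147.2, 44.0]
eef_rot: [[-1.0, 0.0, 0.001], [0.0, 1.0, 0.001], [-0.001, 0.001, -1.0]]
force: [-1.1, 0.6, 6.2]
gripper_width: 65.9
grip_force: 38.2
```

>>> {"api": "carry_out", "payload": {"commands": [[0,0,0,0,1],[0,0,0,0,1]]}}

```text
time_s: 29.0
ee_pos: [423.8, -147.2, 44.1]
eef_rot: [[-1.0, 0.0, 0.001], [0.0, 1.0, 0.001], [-0.001, 0.001, -1.0]]
force: [-1.2, 1.3, 5.9]
gripper_width: 66.1
grip_force: 38.2
```

>>> {"api": "carry_out", "payload": {"commands": [[0,0,-1,0,1],[0,0,-2.5,0,1],[0,0,-2.5,0,1],[-1.6,1.3,0,0,1],[-2.4,2.0,0,0,1],[-2.7,2.25,0,0,1],[-2.7,2.25,0,0,1],[-2.7,2.25,0,0,1],[-2.2,1.8,0,0,1],[-1.5,1.3,0,0,1],[0,0,0,0,1],[0,0,0,0,1]]}}

```text
time_s: 30.2
ee_pos: [580.7, -14.8, 102.3]
eef_rot: [[-1.0, -0.001, -0.002], [-0.001, 1.0, -0.001], [0.002, -0.001, -1.0]]
force: [-0.9, -0.5, -2.8]
gripper_width: 66.2
grip_force: 40.9
```

```bash
python3 -c "
from h import *
look(['mustard_jar','saucer_yellow'],'l.png')"
```

```text
t 30.2 tcp [580.7 -14.8 102.3] cam [505. -15. 237.] [ 0.29 -0.   -0.96]
mustard_jar 0.66 px 255 276 lo [550. -43. 143.] hi [592.  13. 148.] mid [570.9 -14.8 145.4] circ [577.5 -14.8] 30.0
saucer_yellow 0.81 px 254 163 lo [528. -68.   3.] hi [594.  38.  11.] mid [561.2 -15.4   7.1] circ [579.7 -15.5] 54.6
saucer_yellow 0.42 px 489 18 lo [453. 108.   3.] hi [478. 146.  12.] mid [465.6 127.2   7.2] circ [466.4 127. ] 22.3
```

View pics/l.png

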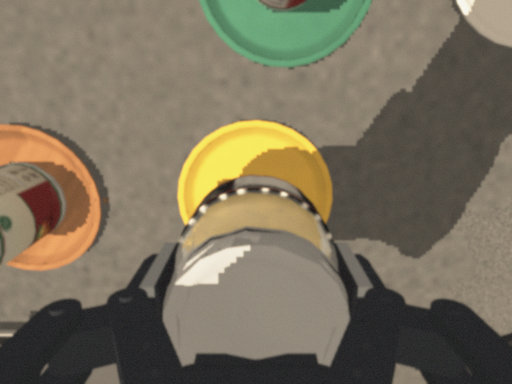

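The mustard jar hangs upright over the yellow saucer (255,270), aligned. Lowering.

>>> {"api": "carry_out", "payload": {"commands": [[0,0,1,0,1],[0,0,1.5,0,1],[0,0,1.3,0,1],[0,0,0.8,0,1],[0,0,0.3,0,1],[0,0,0,0,1],[0,0,0,0,1]]}}

```text
time_s: 31.05
ee_pos: [581.6, -15.8, 54.3]
eef_rot: [[-1.0, 0.001, 0.001], [0.001, 1.0, -0.0], [-0.001, -0.0, -1.0]]
force: [-0.0, 0.2, -1.9]
gripper_width: 66.1
grip_force: 40.9
```

>>> {"api": "carry_out", "payload": {"commands": [[0,0,0.1,0,1],[0,0,0.1,0,1],[0,0,0.07,0,1],[0,0,0,0,1]]}}

```text
time_s: 31.45
ee_pos: [581.2, -15.6, 51.4]
eef_rot: [[-1.0, 0.0, 0.0], [0.0, 1.0, 0.0], [-0.0, 0.0, -1.0]]
force: [0.8, -0.3, -1.8]
gripper_width: 66.0
grip_force: 40.9
```

>>> {"api": "carry_out", "payload": {"commands": [[0,0,0.1,0,1],[0,0,0.1,0,1],[0,0,0.06,0,1],[0,0,0,0,1],[0,0,0,0,1]]}}

```text
time_s: 31.95
ee_pos: [581.2, -15.7, 48.7]
eef_rot: [[-1.0, 0.0, -0.0], [0.0, 1.0, -0.0], [0.0, -0.0, -1.0]]
force: [0.5, 0.4, -1.9]
gripper_width: 66.2
grip_force: 40.9
```

>>> {"api": "carry_out", "payload": {"commands": [[0,0,0.05,0,1],[0,0,0.05,0,1],[0,0,0,0,1],[0,0,0,0,1]]}}

```text
time_s: 32.35
ee_pos: [581.3, -15.7, 48.2]
eef_rot: [[-1.0, 0.001, -0.0], [0.001, 1.0, 0.0], [0.0, 0.0, -1.0]]
force: [-1.8, 0.3, 2.4]
gripper_width: 66.0
grip_force: 41.4
```

>>> {"api": "carry_out", "payload": {"commands": [[0,0,0,0,0.3],[0,0,0,0,0],[0,0,0,0,0],[0,0,0,0,0],[0,0,-1,0,0],[0,0,-2,0,0],[0,0,-3,0,0],[0,0,-3.5,0,0],[0,0,-3.5,0,0],[2,0,-3,0,0],[3,0,0,0,0],[0,0,0,0,0]]}}

```text
time_s: 33.55
ee_pos: [527.9, -16.5, 208.2]
eef_rot: [[-1.0, 0.003, -0.002], [0.003, 1.0, 0.004], [0.002, 0.004, -1.0]]
force: [-0.5, -0.1, 0.6]
gripper_width: 85.6
grip_force: 0.0
```

```bash
python3 -c "
from h import *
look(['mustard_jar','saucer_yellow','spice_jar','salt_shaker','small_tin'])
look(['wide_tin','butter','salt_shaker','spice_jar','small_tin'],cam='scene')
P,d=cams.grab_frame('side');cv2.imwrite('pics/m.png',cv2.cvtColor(cv2.resize(P[130:310,130:370],(800,600)),4))"
```

```text
t 33.55 tcp [527.9 -16.5 208.2] cam [452. -17. 343.] [ 0.29  0.   -0.96]
mustard_jar 0.68 px 255 234 lo [551. -44.  89.] hi [609.  13.  94.] mid [579.6 -15.9  91.7] circ [580.  -15.6] 30.9
saucer_yellow 0.82 px 255 194 lo [528. -69.   3.] hi [611.  37.  12.] mid [569.2 -15.7   7.3] circ [580.9 -15.6] 55.3
spice_jar 0.81 px 280 62 lo [416. -20. 108.] hi [458.  21. 112.] mid [437.    0.5 109.9] circ [437.2   0.5] 22.2
salt_shaker 0.68 px 464 54 lo [415. 140.  89.] hi [440. 163.  94.] mid [427.9 151.3  91.5] circ [428.  152.2] 13.8
small_tin 0.66 px 80 232 lo [ 557. -210.   71.] hi [ 611. -156.   77.] mid [ 583.7 -182.6   74.1] circ [ 583.9 -183.1] 28.8
small_tin 0.53 px 107 206 lo [ 530. -235.    6.] hi [ 638. -128.   12.] mid [ 583.9 -181.7    9. ] circ [ 583.8 -182.6] 55.5
t 33.85 tcp [532.  -15.5 207.8] cam [-425. -604.  520.] [ 0.77  0.5  -0.39]
wide_tin 0.65 px 366 249 lo [ 392. -386.   52.] hi [ 466. -315.   58.] mid [ 429.  -350.3   54.8] circ [ 429.5 -351.3] 39.3
salt_shaker 0.9 px 200 200 lo [413. 139.  87.] hi [433. 161.  93.] mid [423.1 150.2  90. ] circ [422.3 149.5] 10.5
salt_shaker 0.41 px 328 206 lo [ 555. -211.   70.] hi [ 613. -156.   75.] mid [ 583.8 -183.6   72.6] circ [ 584.2 -183.1] 29.6
spice_jar 0.56 px 245 205 lo [415. -21. 105.] hi [459.  17. 111.] mid [437.2  -2.1 108.1] circ [ 4.365e+02 -1.000e-01] 22.8
spice_jar 0.49 px 328 206 lo [ 554. -211.   70.] hi [ 613. -157.   75.] mid [ 583.8 -183.7   72.6] circ [ 583.9 -183.4] 29.4
small_tin 0.86 px 327 207 lo [ 554. -210.   70.] hi [ 613. -156.   75.] mid [ 583.8 -183.4   72.6] circ [ 584.2 -183.1] 29.6
small_tin 0.45 px 200 200 lo [413. 139.  87.] hi [436. 161.  93.] mid [424.5 150.2  90. ] circ [423.7 148.6] 12.2
```

View pics/m.png

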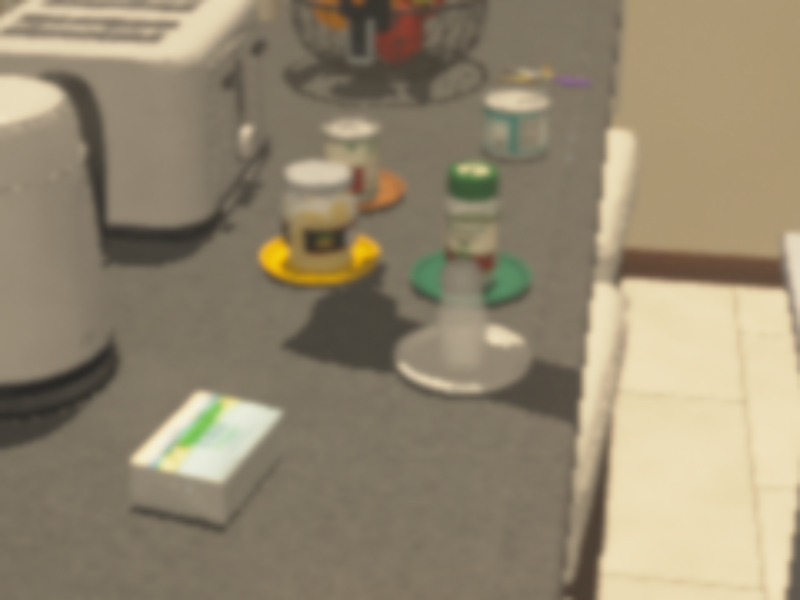

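All four stand in the middle of their saucers: tin (352,165), mustard (320,220), spice (472,220), salt (465,320). The butter and wide tin have not moved.

```bash
python3 -c "
from rig import arm
print(arm.hand_in())"
```

```text
the job is handed in; nothing more can be done
None
```

I set all four ingredients down on their saucers in the order asked, each within about 3 mm of the middle at last look. The wide tin and butter were not touched, and the job is handed in at about 34 s; the salt shaker still has its slight natural lean.

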